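# Slide a shim out over the edge, pick it up by the overhang and seat it

### The job

Press lightly on the thin slotted shim lying on the sprung deck of the feed stand and, keeping up a steady pressure as the deck gives, slide it out of the open front until its slotted end hangs about 40 mm over the edge, still lying flat. Then grip the overhanging end, lift the shim clear of the stand, lay it lengthwise and centred on the narrow seat with its plain end first, and ease it up against the stop lip so that it lies flat and square there; let go. Touch down slowly, never press the shim onto the stand with more than 20 N or ram it into the seat, and leave the things round about where they are.

Things in the scene. Friction and masses are not known exactly. Their poses are not given: they have to be found in the camera images.
- shim_center (a point): centre, half-way through its thickness, of the loose bare-steel slotted shim: flat plate 120 mm long (x), 60 wide (y), 3 thick (z up), 0.1 to 0.21 kg. A 14 mm wide slot, open at the front (-x) end, runs 35 mm in on the centre line; the rear 85 mm is plain. It starts flat in the feed stand's channel, slot to the open front, rear end 2 to 8 mm from the fence, sides 2 to 6 mm from the rails
- shim_front (a point): middle of the shim's front (slotted) end, 60 mm along -x from its centre, half-way through the thickness
- shim_rear (a point): middle of the shim's rear (plain) end, 60 mm along +x from its centre, half-way through the thickness
- shim: the same shim; origin on its underside below the centre; its centre of mass is about 3 mm behind its centre
- feed_stand: fixed dark metal block on a grey foot; origin on the table under its centre, x from open front to rear fence, z up. Channel floor (sprung deck) 60 mm above the table, x -85 to +73 mm, 66 wide; bright side rails 68 mm apart, 14 wide, 7 mm above the deck; fence face at x +73 mm, 14 mm above it. Front x = -85 mm is a sheer drop; a foot 8 mm high juts out 8 mm
- deck (a joint): tilt of the stand's sprung deck, rad, 0 = level as at the start, stop at 0.09. It hinges at the fence, is held up by a spring, and its front sinks when pressed: stiff near the fence, ever softer towards the open front, where a firm finger press sinks several mm. Steel slips on it a little more easily than on fingertips; a finger holds the shim to drag it at some 10 to 15 N of steady press
- stand_edge (a point): middle of the deck's open front edge, at deck height (60 mm above the table); axes as the feed stand's
- seat: fixed narrow dark metal pedestal; origin on the table, x towards its bright stop lip, z up. Flat top 60 mm above the table, x -44 to +36 mm, 46 mm wide; the lip's near face is at x = +36 mm and rises 10 mm above the top. Foot plate 8 mm high, 15 mm out in front, 17 mm each side. A seated shim has its rear end at the lip and its slotted end 40 mm out in front of the top
- seat_stop (a point): foot of the stop lip's near face, on the centre line, at the height of the seat's top; axes as the seat's
- tape: roll of black tape, 59 mm across, 19 mm high, loose; leave it alone; origin under its centre
- weight: brass-coloured knobbed weight, 31 mm across, 49 mm high, loose; leave it alone; origin under its centre
- tin: small white sample tin, 68 mm across, 72 mm high, loose; leave it alone; origin under its centre
- stapler: dark stapler, 139 mm long, 44 mm high, loose; leave it alone; origin under its centre
- calc: desk calculator, 122 x 68 x 13 mm, loose; leave it alone; origin under its centre
- spanner: flat spanner, 154 x 29 x 7 mm, loose; leave it alone; origin under its centre
- stamp: date stamp with black handle, 48 x 26 mm, 68 mm high, loose; leave it alone; origin under its centre
- mouse: computer mouse, 110 x 62 x 45 mm, loose; leave it alone; origin under its centre

How it is judged:
By the outcome, as a careful person would: the job done as asked, in the order asked, and still so for the second after the job is handed in, with the robot touching nothing.
It also fails if it takes over 72 s, if anything falls off the work surface, if the arm or the gripper's body presses on something with over 40 N, if the wrist force passes 120 N, or if a joint passes its speed limit or range.

### The arm

A 6-joint arm with a two-finger parallel gripper is mounted at the origin on a cart in front of the work surface, level with it; the furniture and walls round the work are solid. World frame = base frame: x ahead of the robot, y to its left, z up, the work surface at z = 0. Lengths are in m, angles in rad, forces in N, time in s.
With the tool pointing down it reaches from about 0.35 to 0.775 m from the base axis. Payload 7.3 kg.
Tool frame: the origin (TCP) lies on the mounting face of the last link; the fingertips stand 178 mm ahead of it and the grasp point (between the pads) lies 159 mm ahead of it (robot.tcp_to_tips is the distance from the TCP to the fingertips, in m); z points along the fingers, y is the direction in which the jaws open and shut (so a half turn about z gives the same grasp; the last joint's range is limited). The gripper opens to 92 mm and grips with 3 to 60 N. Pads are 19 mm wide; open, the fingers measure 130 mm over their backs; the gripper's body (75 mm by 190 mm) begins 47 mm behind the grasp point.
Start: joints at [-1.383, 0.342, 1.524, -0, 1.275, -0.146], TCP at [0.172, -0.496, 0.405] pointing down, gripper open.
Joint ranges: [-2.53, 2.53], [-0.77, 2.02], [0.04, 2.7], [-1, 4.14], [0.28, 2.66], [-3.11, 3.11]. Speed limits (rad/s): [2.57, 2.57, 3.14, 3.14, 3.14, 3.14].

### API

Orientations are given as [roll, pitch, yaw] about the fixed x, y, z axes, in that order (R = Rz(yaw) Ry(pitch) Rx(roll)).
In Python, from cell import robot, viewer gives the robot as it stands.
- The arm moves only by the shell command python3 -m creep 'ROWS' [OPENING] [FORCE]. ROWS is JSON, a list that holds one entry, the list of rows, each a list of 6 numbers: the shift along the world's x, y, z in mm, then the turn, a rotation vector about the world's x, y, z in degrees. A call has 1 to 5 rows; each row shifts and turns the pose as measured when the row begins; what a row does not reach is not made up. A row lasts 1/12 s, in which the tool goes at most 41.7 mm and 7.16 degrees, less where a joint would pass 70% of its speed; a pose out of reach is approached as far as the arm can. A call with a gripper value outside its range is refused whole. OPENING is the closure, from -1 (fully open) to 1 (shut), set as the call begins (- or left out, the last holds). The fingers move at their own pace and stop on an object; FORCE is the grip in N (left out, the last holds). Time passes only in rows, so rows that do not move let the fingers close. It gives the time, the measured TCP pose, the force and the opening at its end, in the units of the state.
- robot.observe(): the state, without advancing time (a new reading comes with each control period).
- viewer.read_camera(name): name is "scene" or "top" or "wrist"; returns the picture (480x640x3 uint8, blue, green, red); there is no depth.
- viewer.camera_model(name): a dict with "fx", "fy", "cx", "cy" (pixels), "pose" (4x4, takes a point from camera to world coordinates); the wrist camera has in their place "mount" (4x4, takes a point from camera to tool coordinates, whose origin is the TCP and whose axes are the flange's). Camera axes: x right, y up, looking along -z (the intrinsics and any distortion apply to the point x, -y, -z); pixel columns grow to the right and rows downward; lengths in m; the calibration is good to about 2 mm. A picture is of the moment at which its call begins: read the wrist's pose just before it. camera_model takes no time and is no camera call.
- robot.hand_in(): hands the job in, once; it reports no verdict.
The state is a dict: "time": time; "qpos": joint angles; "qvel": joint speeds; "joint_efforts": joint torques, N m; "tool_pos": TCP position; "tool_rot": TCP orientation; "contact_force": force on the tool from outside, world axes, zero at the start; "torque": the same for the moment, N m; "opening": finger opening in m.
Only numpy, scipy, OpenCV 4.12 (cv2) and the standard library are available. Lean on these libraries where they do the work, as an engineer would, in place of code of your own. Each camera call takes 0.05 s, during which the arm holds its last target. There are 200 camera calls.

## Working session

There is one attempt and no reset: what is moved stays moved. The work goes in short steps, Python scripts to look and compute and a shell command to move; the robot and the scene stay as the last step left them, time stands still between calls to the robot, and variables do not carry over. Pictures are saved under pics/ and viewed, about 8 in all and at most 12, crops included, and the job is handed in when it is done.

```bash
mkdir -p pics; ls
cat > h.py <<'E'
import numpy as np, cv2
from scipy.spatial.transform import Rotation as R
from cell import robot, viewer
def snap(n,f,crop=None,s=1):
    im=viewer.read_camera(n)
    cv2.imwrite(f'pics/{f}_raw.png',im)
    return im
def tcp(st):
    T=np.eye(4);r=np.array(st['tool_rot'])
    T[:3,:3]=R.from_euler('xyz',r).as_matrix() if r.shape==(3,) else r
    T[:3,3]=st['tool_pos'];return T
def pose(n,m,st=None):
    return np.array(m['pose']) if 'pose' in m else tcp(st)@np.array(m['mount'])
def px2w(m,P,uv,z):
    K=np.array([[m['fx'],0,m['cx']],[0,m['fy'],m['cy']],[0,0,1]])
    d=np.array(m.get('distortion',m.get('dist',[0,0,0,0,0])),float)
    p=cv2.undistortPoints(np.array(uv,float).reshape(-1,1,2),K,d).reshape(-1,2)
    z=np.broadcast_to(z,(len(p),))
    D=np.c_[p[:,0],-p[:,1],-np.ones(len(p))]@P[:3,:3].T
    return P[:3,3]+D*((z-P[2,3])/D[:,2])[:,None]
def w2px(m,P,X):
    c=(np.atleast_2d(X)-P[:3,3])@P[:3,:3]
    c=c*[1,-1,-1]
    K=np.array([[m['fx'],0,m['cx']],[0,m['fy'],m['cy']],[0,0,1]])
    d=np.array(m.get('distortion',m.get('dist',[0,0,0,0,0])),float)
    return cv2.projectPoints(c,np.zeros(3),np.zeros(3),K,d)[0].reshape(-1,2)
E
python3 - <<'E'
from h import *
st=robot.observe();print({k:np.round(v,3) for k,v in st.items()})
for n in('scene','top','wrist'):
    print(n,viewer.camera_model(n))
a=snap('top','top0');b=snap('scene','scene0')
cv2.imwrite('pics/top0.png',a);cv2.imwrite('pics/scene0.png',b)
E
```

```text
pics
{'time': np.float64(0.0), 'qpos': array([-1.383,  0.343,  1.525, -0.   ,  1.275, -0.146]), 'qvel': array([-0.   ,  0.001, -0.001,  0.001,  0.   ,  0.   ]), 'joint_efforts': array([ 1.0000e-03, -4.3125e+01, -2.4422e+01,  7.2000e-02,  5.6000e-02,
       -0.0000e+00]), 'tool_pos': array([ 0.172, -0.496,  0.404]), 'tool_rot': array([-3.14 , -0.   ,  0.334]), 'contact_force': array([0.432, 0.324, 0.302]), 'torque': array([-0.037, -0.018, -0.033]), 'opening': np.float64(0.092)}
scene {'fx': 473.86561356843777, 'fy': 473.86561356843777, 'cx': 316.5985965262981, 'cy': 238.3290043494377, 'pose': array([[-0.59037062,  0.41603724, -0.69164698, -0.22572073],
       [-0.80703957, -0.29128414,  0.51365424,  0.57428663],
       [ 0.0122335 ,  0.86143286,  0.50772411,  0.65750624],
       [ 0.        ,  0.        ,  0.        ,  1.        ]])}
top {'fx': 612.951836943343, 'fy': 612.951836943343, 'cx': 319.46622631171294, 'cy': 235.12179388020493, 'pose': array([[-2.19689790e-02,  9.77889352e-01, -2.07965812e-01,
         2.29622047e-01],
       [-9.99752494e-01, -2.07581280e-02,  8.00318638e-03,
        -3.04359216e-04],
       [ 3.50924980e-03,  2.08090161e-01,  9.78103353e-01,
         1.56588582e+00],
       [ 0.00000000e+00,  0.00000000e+00,  0.00000000e+00,
         1.00000000e+00]])}
wrist {'fx': 416.79096864144174, 'fy': 416.79096864144174, 'cx': 311.0052552952151, 'cy': 241.92341209642586, 'mount': array([[-4.51801943e-06,  9.64278462e-01,  2.64890632e-01,
         7.23326137e-02],
       [ 9.99999723e-01, -1.92746561e-04,  7.18709357e-04,
         4.45883950e-04],
       [ 7.44092712e-04,  2.64890562e-01, -9.64278195e-01,
         2.03666169e-02],
       [ 0.00000000e+00,  0.00000000e+00,  0.00000000e+00,
         1.00000000e+00]])}
```

View pics/top0.png

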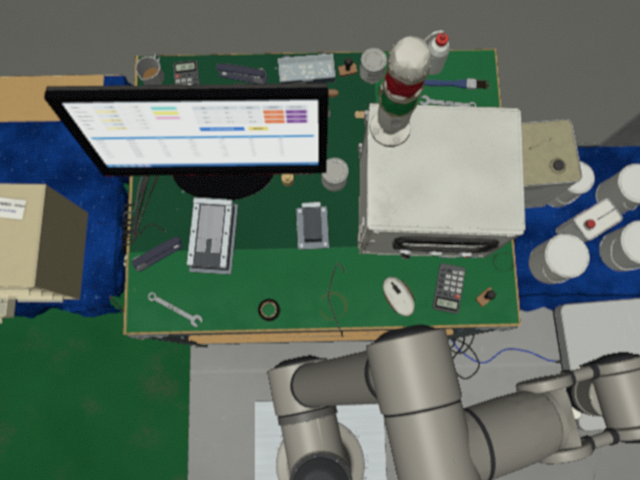

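View pics/scene0.png

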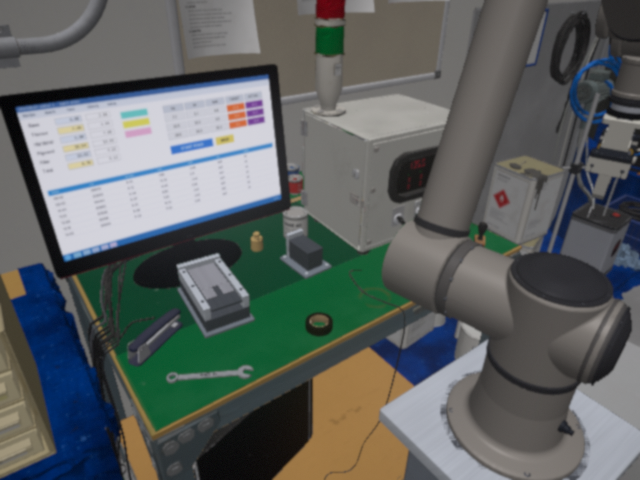

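The top view shows the stand at about (212,233) with its open front towards the robot, the seat at about (313,226) with its lip at the far side, and the monitor behind both. I'll enlarge that area.

Run:
```python
from h import *
a=cv2.imread('pics/top0_raw.png')
c=a[190:285,180:340];cv2.imwrite('pics/c1.png',cv2.resize(c,None,fx=5,fy=5,interpolation=cv2.INTER_CUBIC))
m=viewer.camera_model('top');P=np.array(m['pose'])
print(px2w(m,P,[[212,233],[313,226],[327,170],[50,90],[334,173],[287,180],[269,309],[160,252]],[.06,.06,.15,.45,.07,.04,.02,.04]).round(3))
```

```text
[[ 0.561  0.257  0.06 ]
 [ 0.574  0.003  0.06 ]
 [ 0.691 -0.034  0.15 ]
 [ 0.768  0.511  0.45 ]
 [ 0.709 -0.053  0.07 ]
 [ 0.702  0.068  0.04 ]
 [ 0.371  0.118  0.02 ]
 [ 0.519  0.391  0.04 ]]
```

View pics/c1.png

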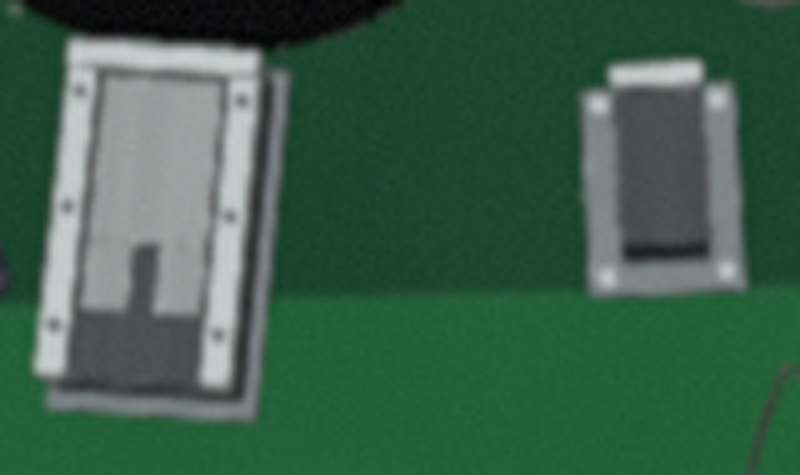

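Run:
```python
from h import *
m=viewer.camera_model('top');P=np.array(m['pose'])
d={'rails fl,fr':([[35,374],[232,388]],.067),'fence outer l,r':([[68,40],[263,47]],.074),
'shim fl fr rl rr':([[80,308],[197,316],[103,75],[222,80]],.063),'seat rl rr fl fr':([[614,88],[705,85],[624,245],[708,243]],.06),
'lip l r':([[610,83],[703,83]],.07),'foot stand':([[47,408],[255,420],[288,70]],.008),'foot seat':([[592,295],[747,290],[733,82],[582,92]],.008)}
for k,(q,z) in d.items():
    w=px2w(m,P,np.array(q)/5+[179.9-.4+.4,189.6+.4],z);print(k,w[:,:2].round(4).tolist())
    if len(w)>2:print(' dirs',np.degrees(np.arctan2(*(w[-1]-w[1])[[1,0]])).round(1))
```

```text
rails fl,fr [[0.4803, 0.3168], [0.4712, 0.2194]]
fence outer l,r [[0.6491, 0.3026], [0.6434, 0.2044]]
shim fl fr rl rr [[0.5137, 0.296], [0.5085, 0.2377], [0.6335, 0.2868], [0.6296, 0.2266]]
 dirs -5.3
seat rl rr fl fr [[0.622, 0.0283], [0.6226, -0.0179], [0.5406, 0.0246], [0.5408, -0.0175]]
 dirs 179.8
lip l r [[0.6221, 0.0301], [0.6211, -0.0168]]
foot stand [[0.4723, 0.3227], [0.4638, 0.2161], [0.649, 0.2003]]
 dirs -4.9
foot seat [[0.5253, 0.0425], [0.5263, -0.0377], [0.6375, -0.0332], [0.6338, 0.0461]]
 dirs 38.0
```

Estimates so far: shim centre about (0.571, 0.262), yaw about -5°, measured length 0.120. Seat stop is about (0.622, 0.005), yaw about 2°. I'll move over the stand with tool yaw about 175°, which keeps the camera on the robot side, away from the monitor.

```bash
python3 -m creep '[[[18,34,0,0,0,7],[18,34,0,0,0,7],[18,34,0,0,0,7],[18,34,0,0,0,7],[18,34,0,0,0,7]]]' -1
```

```text
time: 0.52
tool_pos: [0.2607, -0.3251, 0.4007]
tool_rot: [-3.138, -0.0, 0.954]
contact_force: [1.1, 0.2, -0.4]
opening: 0.0917
```

```bash
for i in 1 2 3; do python3 -m creep '[[[19,35,0,0,0,7.1],[19,35,0,0,0,7.1],[19,35,0,0,0,7.1],[19,35,0,0,0,7.1],[19,35,0,0,0,7.1]]]'; done
```

```text
time: 0.93
tool_pos: [0.3568, -0.1407, 0.4]
tool_rot: [-3.137, -0.001, 1.58]
contact_force: [0.4, -0.1, -0.6]
opening: 0.092
time: 1.35
tool_pos: [0.4529, 0.0444, 0.3998]
tool_rot: [-3.137, -0.001, 2.205]
contact_force: [1.5, -1.6, 0.1]
opening: 0.0917
time: 1.77
tool_pos: [0.5491, 0.2292, 0.3981]
tool_rot: [-3.134, -0.003, 2.83]
contact_force: [1.2, -1.1, 0.8]
opening: 0.0918
```

```bash
python3 -m creep '[[[15,17,-8,0,0,6.4],[16,17,-8,0,0,6.4],[0,0,0,0,0,0]]]'
python3 - <<'E'
from h import *
st=robot.observe();T=tcp(st);im=snap('wrist','w1')
np.save('w1.npy',T);print(T.round(4));cv2.imwrite('pics/w1.png',im)
E
```

```text
time: 2.02
tool_pos: [0.5822, 0.2725, 0.3787]
tool_rot: [-3.136, -0.004, 3.079]
contact_force: [-0.8, -0.7, -1.8]
opening: 0.0917
[[-0.998   0.0629 -0.0043  0.5822]
 [ 0.0629  0.998  -0.0049  0.2725]
 [ 0.004  -0.0052 -1.      0.3787]
 [ 0.      0.      0.      1.    ]]
```

View pics/w1.png

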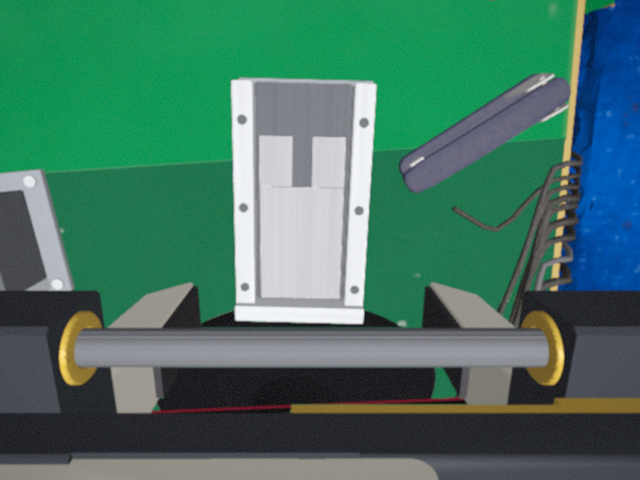

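The wrist view shows the shim with front corners at (260,136) and (345,136) and rear corners at (261,298) and (342,298). The rail fronts are at (232,80) and (376,83), and the fence face is at row 303.

Run:
```python
from h import *
m=viewer.camera_model('wrist');P=np.load('w1.npy')@m['mount']
d={'shim fr(-y) fl rr rl':([[260,136],[345.5,136],[261,298],[342,298]],.063),
'rails outer front':([[232,80.5],[376,82.5]],.067),'rails outer rear top':([[235.5,305],[364,307]],.07),'rail inner f':([[254,83],[355,84]],.067),'rail inner r':([[258,303],[345,304]],.067)}
for k,(q,z) in d.items():
    w=px2w(m,P,q,z);print(k,w[:,:2].round(4).tolist(), 'mid',w[:2].mean(0).round(4))
    if len(w)>2: print(w[2:].mean(0), np.degrees(np.arctan2(*(w[2:].mean(0)-w[:2].mean(0))[[1,0]])))
```

```text
shim fr(-y) fl rr rl [[0.5144, 0.2402], [0.5181, 0.2989], [0.6339, 0.2296], [0.6377, 0.2913]] mid [0.5163 0.2696 0.063 ]
[0.63576854 0.26046469 0.063     ] -4.361044100393416
rails outer front [[0.478, 0.2257], [0.4853, 0.32]] mid [0.4816 0.2729 0.067 ]
rails outer rear top [[0.6354, 0.2111], [0.6429, 0.3071]] mid [0.6392 0.2591 0.07  ]
rail inner f [[0.4805, 0.24], [0.4853, 0.3062]] mid [0.4829 0.2731 0.067 ]
rail inner r [[0.6361, 0.2276], [0.641, 0.2932]] mid [0.6386 0.2604 0.067 ]
```

```bash
python3 -m creep '[[[14,-6,0,0.28,-0.25,-0.5],[13,-6,0,0,0,-0.5],[0,0,-30,0,0,0],[0,0,-30,0,0,0],[0,0,-30,0,0,0]]]' 1 20;python3 -m creep '[[[0,0,-15,0,0,0],[0,0,-8,0,0,0],[0,0,0,0,0,0],[0,0,0,0,0,0]]]'
python3 - <<'E'
from h import *
st=robot.observe();T=tcp(st);print(T.round(4), 'tip',(T@[0,0,robot.tcp_to_tips,1]).round(4),np.round(st['contact_force'],2))
E
```

```text
time: 2.48
tool_pos: [0.609, 0.2566, 0.295]
tool_rot: [3.139, 0.011, 3.044]
contact_force: [0.0, -0.0, 0.7]
opening: 0.0631
time: 2.82
tool_pos: [0.6062, 0.2523, 0.2653]
tool_rot: [-3.139, -0.001, 3.035]
contact_force: [0.0, -0.1, 1.0]
opening: 0.0364
[[-0.9943  0.1068 -0.0013  0.6062]
 [ 0.1068  0.9943 -0.0029  0.2523]
 [ 0.001  -0.003  -1.      0.2653]
 [ 0.      0.      0.      1.    ]] tip [0.606  0.2518 0.0873 1.    ] [ 0.03 -0.07  1.04]
```

```bash
python3 -m creep '[[[2,8,0,0,0,1.3],[0,0,0,0,0,0],[0,0,0,0,0,0],[0,0,0,0,0,0],[0,0,0,0,0,0]]]'; python3 -m creep '[[[0,0,-5,0,0,0],[0,0,-5,0,0,0],[0,0,0,0,0,0],[0,0,0,0,0,0]]]'
```

```text
time: 3.23
tool_pos: [0.6094, 0.2613, 0.2714]
tool_rot: [3.141, 0.007, 3.059]
contact_force: [0.2, 0.2, 0.5]
opening: 0.0036
time: 3.57
tool_pos: [0.6093, 0.2615, 0.2614]
tool_rot: [3.141, 0.009, 3.059]
contact_force: [0.4, 0.2, 0.9]
opening: 0.0002
```

```bash
python3 -m creep '[[[0,0,-3,0,0,0],[0,0,-3,0,0,0],[0,0,-3,0,0,0],[0,0,-2,0,0,0],[0,0,-1,0,0,0]]]'; python3 -m creep '[[[0,0,-1,0,0,0],[0,0,-1,0,0,0],[0,0,-1,0,0,0],[0,0,0,0,0,0]]]'
```

```text
time: 3.98
tool_pos: [0.6093, 0.2613, 0.2475]
tool_rot: [3.141, 0.008, 3.058]
contact_force: [-0.1, 0.3, -0.4]
opening: 0.0003
time: 4.32
tool_pos: [0.6092, 0.2613, 0.2437]
tool_rot: [3.141, 0.007, 3.058]
contact_force: [0.1, 0.2, -0.1]
opening: 0.0006
```

```bash
python3 -m creep '[[[0,0,-0.7,0,0,0],[0,0,-0.7,0,0,0]]]'|grep -v opening; python3 -m creep '[[[0,0,-0.5,0,0,0],[0,0,-0.5,0,0,0]]]' | grep -v opening
```

```text
time: 4.48
tool_pos: [0.6093, 0.2613, 0.2425]
tool_rot: [3.141, 0.008, 3.058]
contact_force: [0.0, 0.3, 1.1]
time: 4.65
tool_pos: [0.6094, 0.2613, 0.2416]
tool_rot: [3.141, 0.008, 3.058]
contact_force: [-0.2, 0.3, 0.6]
```

```bash
python3 -m creep '[[[0,0,-0.5,0,0,0]]]'|grep -v opening; python3 -m creep '[[[0,0,-0.3,0,0,0]]]' | grep -v opening
```

```text
time: 4.73
tool_pos: [0.6094, 0.2613, 0.2413]
tool_rot: [3.141, 0.008, 3.058]
contact_force: [-1.0, -0.9, 5.5]
time: 4.82
tool_pos: [0.6094, 0.2613, 0.2413]
tool_rot: [3.141, 0.008, 3.058]
contact_force: [-1.7, -0.8, 3.3]
```

Contact at tip z about 0.0633, as expected. The force seems to follow the z shift at about 11 N/mm, so I'll ramp up gently.

```bash
python3 -m creep '[[[0,0,-0.6,0,0,0],[0,0,-0.8,0,0,0]]]'|grep -v opening; python3 -m creep '[[[0,0,-1,0,0,0]]]' | grep -v opening;python3 -m creep '[[[0,0,-1,0,0,0]]]' | grep -v opening
```

```text
time: 4.98
tool_pos: [0.6093, 0.2613, 0.2412]
tool_rot: [3.141, 0.009, 3.059]
contact_force: [-3.4, -2.3, 7.5]
time: 5.07
tool_pos: [0.6092, 0.2613, 0.2412]
tool_rot: [3.141, 0.009, 3.059]
contact_force: [-4.2, -1.1, 7.5]
time: 5.15
tool_pos: [0.6091, 0.2613, 0.2412]
tool_rot: [3.141, 0.01, 3.059]
contact_force: [-2.8, -0.8, 7.3]
```

```bash
python3 -m creep '[[[0,0,-1.5,0,0,0]]]'|grep -v opening; python3 -m creep '[[[0,0,-1.7,0,0,0]]]' | grep -v opening;python3 -m creep '[[[-1,0.08,-1.7,0,0,0]]]' | grep -v opening
```

```text
time: 5.23
tool_pos: [0.609, 0.2613, 0.2411]
tool_rot: [3.141, 0.011, 3.059]
contact_force: [-4.3, -2.5, 11.8]
time: 5.32
tool_pos: [0.6089, 0.2613, 0.241]
tool_rot: [3.14, 0.011, 3.059]
contact_force: [-5.1, -2.2, 12.7]
time: 5.4
tool_pos: [0.6083, 0.2613, 0.2412]
tool_rot: [3.14, 0.014, 3.059]
contact_force: [0.3, -1.8, 8.1]
```

```bash
for i in 1 2 3; do python3 -m creep '[[[-2,0.16,-1.9,0,0.1,0]]]'|grep -v opening; done
```

```text
time: 5.48
tool_pos: [0.6074, 0.2612, 0.2412]
tool_rot: [3.139, 0.018, 3.059]
contact_force: [4.3, -1.5, 7.0]
time: 5.57
tool_pos: [0.6067, 0.2611, 0.2413]
tool_rot: [3.138, 0.022, 3.059]
contact_force: [3.4, -1.6, 5.4]
time: 5.65
tool_pos: [0.6059, 0.261, 0.2413]
tool_rot: [3.137, 0.026, 3.059]
contact_force: [3.1, -1.5, 6.2]
```

```bash
for i in 1 2 3; do python3 -m creep '[[[-2,0.16,-2,0.1,0.6,0]]]'|grep -v opening; done
```

```text
time: 5.73
tool_pos: [0.6053, 0.261, 0.2413]
tool_rot: [3.135, 0.022, 3.058]
contact_force: [3.6, -0.7, 6.1]
time: 5.82
tool_pos: [0.6048, 0.261, 0.2413]
tool_rot: [3.132, 0.018, 3.058]
contact_force: [4.1, -1.2, 5.3]
time: 5.9
tool_pos: [0.6042, 0.261, 0.2412]
tool_rot: [3.129, 0.014, 3.058]
contact_force: [4.7, -1.2, 6.5]
```

```bash
python3 -m creep '[[[-1.5,0.1,-2.7,-0.3,0.4,0]]]'|grep -v opening;  python3 -m creep '[[[-1.5,0.1,-3.2,-0.3,0.4,0]]]'|grep -v opening; python3 -m creep '[[[-2,0.15,-3.2,-0.3,0.5,0]]]'|grep -v opening
```

```text
time: 5.98
tool_pos: [0.6042, 0.2614, 0.241]
tool_rot: [3.132, 0.015, 3.057]
contact_force: [3.1, 2.2, 12.0]
time: 6.07
tool_pos: [0.6041, 0.2619, 0.2408]
tool_rot: [3.135, 0.015, 3.057]
contact_force: [-0.5, 1.2, 16.2]
time: 6.15
tool_pos: [0.6039, 0.2624, 0.241]
tool_rot: [3.137, 0.016, 3.057]
contact_force: [5.3, 0.3, 11.7]
```

```bash
python3 -m creep '[[[-3,0.2,-3,-0.1,0.6,0]]]'|grep -v opening;  python3 -m creep '[[[-4,0.3,-3,-0.1,0.8,0]]]'|grep -v opening; python3 -m creep '[[[-4,0.3,-3,-0.1,0.8,0]]]'|grep -v opening
```

```text
time: 6.23
tool_pos: [0.603, 0.2627, 0.2411]
tool_rot: [3.137, 0.015, 3.057]
contact_force: [5.2, -1.8, 7.9]
time: 6.32
tool_pos: [0.6011, 0.2631, 0.2411]
tool_rot: [3.137, 0.011, 3.057]
contact_force: [5.8, -0.5, 9.0]
time: 6.4
tool_pos: [0.5992, 0.2634, 0.241]
tool_rot: [3.138, 0.007, 3.057]
contact_force: [6.3, -0.9, 8.6]
```

```bash
python3 -m creep '[[[-3,0.2,-3.7,-0.1,0.5,0]]]'|grep -v opening;  python3 -m creep '[[[-4,0.3,-4,-0.1,0.5,0]]]'|grep -v opening
python3 - <<'E'
from h import *
st=robot.observe();T=tcp(st);im=snap('wrist','w2');np.save('w2.npy',T)
cv2.imwrite('pics/w2.png',im)
E
```

```text
time: 6.48
tool_pos: [0.5985, 0.2636, 0.2408]
tool_rot: [3.137, 0.009, 3.057]
contact_force: [6.3, -3.1, 14.6]
time: 6.57
tool_pos: [0.5974, 0.2636, 0.2408]
tool_rot: [3.137, 0.013, 3.056]
contact_force: [8.4, -2.8, 14.7]
```

View pics/w2.png

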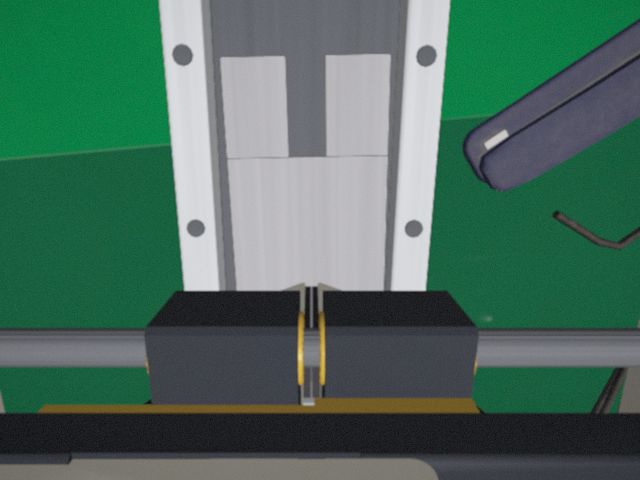

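Shim front corners are at (222,57) and (389,54), and the slot's inner end is at row 157. I'll calculate where the shim is now.

```bash
cat > meas.py <<'E'
from h import *
def meas(f,q,z=.063):
    m=viewer.camera_model('wrist');return px2w(m,np.load(f)@m['mount'],q,z)[:,:2].round(4)
E
python3 - <<'E'
from meas import *
print(meas('w2.npy',[[222,57],[389,54],[287,157],[327,157]]).tolist(),meas('w2.npy',[[182,55],[426,56],[196,228],[413,228]],.067).tolist())
print(meas('w1.npy',[[292,187],[312,187]]).tolist(),meas('w1.npy',[[241.5,119],[364,123],[243,208],[359,211]],.067).tolist())
E
```

```text
[[0.5038, 0.2417], [0.5077, 0.2993], [0.5395, 0.2606], [0.5408, 0.2754]] [[0.5026, 0.2291], [0.5099, 0.311], [0.5625, 0.2241], [0.5696, 0.3056]]
[[0.5508, 0.2596], [0.5517, 0.2738]] [[0.5026, 0.2294], [0.5103, 0.3114], [0.563, 0.224], [0.5702, 0.3061]]
```

The shim has moved about 10.5–11 mm and the tip 11 mm, so it isn't slipping. About 64 mm to go.

```bash
for i in 1 2 3; do python3 -m creep '[[[-5,0.4,-3.6,0,0.7,0.05],[-5,0.4,-3.6,0,0.7,0.05]]]'|grep -v opening; done
```

```text
time: 6.78
tool_pos: [0.5926, 0.2641, 0.2408]
tool_rot: [3.132, 0.013, 3.057]
contact_force: [6.8, -2.2, 10.0]
time: 6.95
tool_pos: [0.5878, 0.2644, 0.2407]
tool_rot: [3.128, 0.012, 3.058]
contact_force: [7.3, -3.6, 10.8]
time: 7.12
tool_pos: [0.5832, 0.2646, 0.2406]
tool_rot: [3.124, 0.011, 3.059]
contact_force: [7.4, -3.0, 10.8]
```

```bash
for i in 1 2 3; do python3 -m creep '[[[-5,0.4,-4,-0.3,0.7,0],[-5,0.4,-4,-0.3,0.7,0]]]'|grep -v opening; done
```

```text
time: 7.28
tool_pos: [0.5789, 0.2654, 0.2403]
tool_rot: [3.128, 0.013, 3.058]
contact_force: [7.3, 0.1, 12.6]
time: 7.45
tool_pos: [0.5747, 0.2665, 0.2402]
tool_rot: [3.133, 0.016, 3.057]
contact_force: [6.9, -0.7, 12.0]
time: 7.62
tool_pos: [0.5705, 0.2677, 0.24]
tool_rot: [3.137, 0.018, 3.057]
contact_force: [8.4, -1.2, 12.3]
```

```bash
for i in 1 2 3 4; do python3 -m creep '[[[-5,-0.2,-4,0,0.8,0],[-5,-0.2,-4,0,0.8,0]]]'|grep -v opening; done;python3 - <<'E'
from h import *
st=robot.observe();T=tcp(st);im=snap('wrist','w3');np.save('w3.npy',T)
cv2.imwrite('pics/w3.png',im)
E
```

```text
time: 7.78
tool_pos: [0.5663, 0.2675, 0.2398]
tool_rot: [3.132, 0.017, 3.057]
contact_force: [8.0, -2.4, 12.4]
time: 7.95
tool_pos: [0.5624, 0.2669, 0.2396]
tool_rot: [3.126, 0.015, 3.056]
contact_force: [8.5, -4.0, 12.3]
time: 8.12
tool_pos: [0.5586, 0.2664, 0.2394]
tool_rot: [3.121, 0.014, 3.055]
contact_force: [8.8, -2.0, 13.3]
time: 8.28
tool_pos: [0.555, 0.2657, 0.2392]
tool_rot: [3.115, 0.013, 3.054]
contact_force: [8.7, -2.3, 12.5]
```

View pics/w3.png

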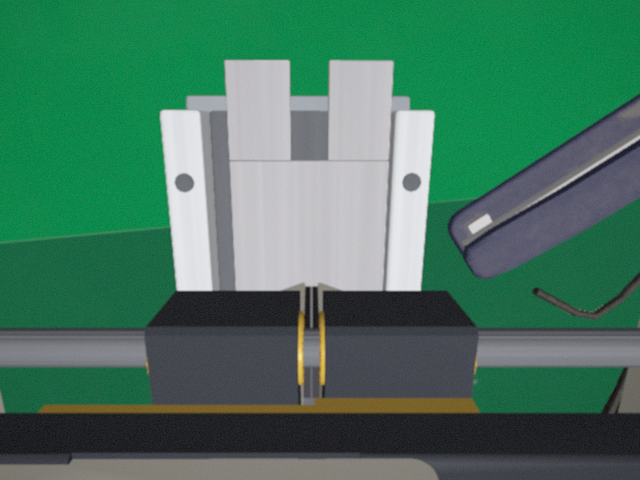

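The shim's front corners are now at (226,61) and (393,61), its slot end is at row 160, and the deck's front edge is near row 111. It lies nearer the +y rail (right edge about 389, rail about 393).

Run:
```python
from meas import *
print(meas('w3.npy',[[226,61],[393,61],[290.5,160],[329,160],[232,280],[385,280]],.061).tolist(),meas('w3.npy',[[184.5,182.5],[411.5,182],[164,112],[433,112]],.067).tolist())
```

```text
[[0.463, 0.249], [0.4679, 0.307], [0.4986, 0.2678], [0.4999, 0.2821], [0.5437, 0.2397], [0.5497, 0.3011]] [[0.5026, 0.2293], [0.5099, 0.3111], [0.4781, 0.2265], [0.4862, 0.3191]]
```

```bash
for i in 1 2 3; do python3 -m creep '[[[-5,-1.5,-4,-0.5,0.8,0],[-5,-1.5,-4,-0.5,0.8,0]]]'|grep -v opening; done
```

```text
time: 8.5
tool_pos: [0.5506, 0.2641, 0.239]
tool_rot: [3.123, 0.012, 3.053]
contact_force: [6.0, 4.1, 12.2]
time: 8.67
tool_pos: [0.5463, 0.263, 0.2388]
tool_rot: [3.131, 0.012, 3.052]
contact_force: [7.0, 3.8, 12.8]
time: 8.83
tool_pos: [0.542, 0.2619, 0.2386]
tool_rot: [3.139, 0.012, 3.051]
contact_force: [7.0, 3.7, 12.3]
```

Run:
```python
from h import *
st=robot.observe();T=tcp(st);im=snap('wrist','w4');np.save('w4.npy',T)
cv2.imwrite('pics/w4.png',im[20:300,130:470])
```

```text
(no output)
```

View pics/w4.png

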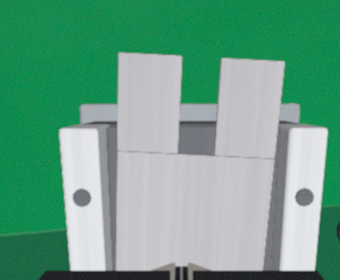

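Run:
```python
from meas import *
print(meas('w4.npy',[[248,73],[415,81],[309.5,174],[348,177],[245,275],[397,285]],.0605).tolist(),meas('w4.npy',[[212,217],[434,217],[190,149],[458,148]],.067).tolist())
```

```text
[[0.4538, 0.2483], [0.4617, 0.3066], [0.4908, 0.2666], [0.4933, 0.2808], [0.5286, 0.2371], [0.5385, 0.2977]] [[0.5025, 0.2294], [0.51, 0.311], [0.4775, 0.2255], [0.4857, 0.3197]]
```

The shim is turned about 3° in the channel, with an overhang of about 24 mm. I'll carry on with slightly more pressure and a small +y and yaw correction.

```bash
for i in 1 2 3; do python3 -m creep '[[[-5,1,-4.4,-0.1,0.8,0.4],[-5,1,-4.4,-0.1,0.8,0.4]]]'|grep -v opening; done;  python3 - <<'E'
from h import *
st=robot.observe();T=tcp(st);im=snap('wrist','w5');np.save('w5.npy',T)
print((T@[0,0,.178,1]).round(4));cv2.imwrite('pics/w5.png',cv2.resize(im[20:300,130:470],None,fx=2,fy=2,interpolation=cv2.INTER_CUBIC))
E
```

```text
time: 9.05
tool_pos: [0.5379, 0.264, 0.2376]
tool_rot: [3.138, 0.01, 3.066]
contact_force: [7.4, -4.3, 14.9]
time: 9.22
tool_pos: [0.5346, 0.2658, 0.2372]
tool_rot: [3.137, 0.011, 3.08]
contact_force: [8.6, -4.6, 15.6]
time: 9.38
tool_pos: [0.5317, 0.2671, 0.2369]
tool_rot: [3.136, 0.013, 3.095]
contact_force: [9.1, -5.7, 15.7]
[0.534  0.268  0.0589 1.    ]
```

View pics/w5.png

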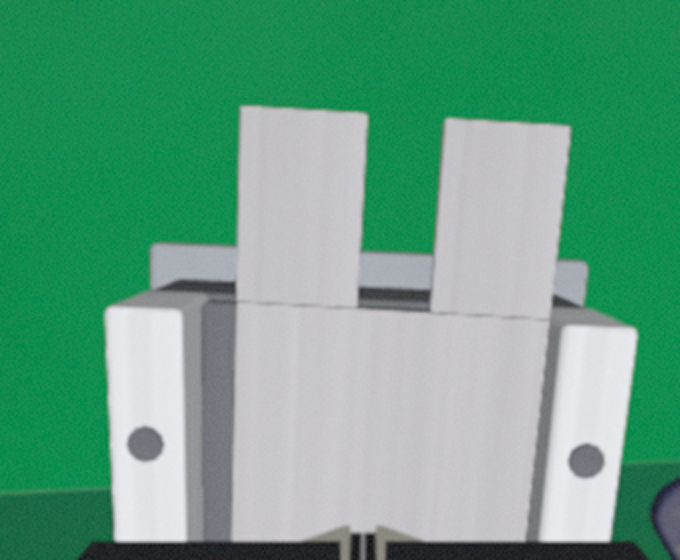

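The front corners are now at (250,73) and (415,83) in full-image pixels, and the shim looks nearly parallel to the rails.

Run:
```python
from meas import *
q=meas('w5.npy',[[250,73],[415,83],[309,172.5],[346,176]],.059);print(q.tolist(),meas('w5.npy',[[202,241.5],[423,250.5],[184,174.5],[448,184]],.067).tolist())
f=q[:2].mean(0);print(f,np.degrees(np.arctan2(-(q[1]-q[0])[0],(q[1]-q[0])[1])),'over',(np.array([.482,.2728])-f)@[.9966,-.083])
```

```text
[[0.4445, 0.2509], [0.4505, 0.3087], [0.48, 0.2698], [0.482, 0.2836]] [[0.5026, 0.229], [0.5101, 0.3111], [0.4777, 0.2256], [0.4855, 0.3193]]
[0.4475 0.2798] -5.926432381785278 over 0.03496369999999997
```

```bash
python3 -m creep '[[[-5,0.6,-4.1,-0.1,0.8,0.2],[-5,0.6,-4.1,-0.1,0.8,0.2],[-5,0.6,-4,0,0.8,0]]]'|grep -v opening
python3 - <<'E'
from h import *
st=robot.observe();T=tcp(st);im=snap('wrist','w6');np.save('w6.npy',T)
print((T@[0,0,.178,1]).round(4))
for y in (80,90,110): print(y,im[y,150:500:1,2].tolist().__len__(), [x for x in range(200,470) if abs(int(im[y,x,2])-int(im[y,x-1,2]))>28])
for x in (275,290,370,390): print(x,[ (y,int(im[y,x,2])) for y in range(50,110) if abs(int(im[y,x,2])-int(im[y-1,x,2]))>28])
E
```

```text
time: 9.68
tool_pos: [0.5272, 0.2682, 0.2371]
tool_rot: [3.132, 0.014, 3.102]
contact_force: [7.5, -2.5, 13.8]
[0.5298 0.2699 0.0591 1.    ]
80 350 [245, 246, 354, 376, 449]
90 350 [244, 245, 246, 309, 310, 311, 346, 347, 348, 410, 411, 412]
110 350 [244, 245, 246, 308, 309, 310, 345, 346, 347, 409, 410, 451]
275 [(79, 94), (80, 166)]
290 [(59, 0), (80, 97), (81, 173)]
370 [(84, 78), (85, 150), (86, 188)]
390 [(65, 35), (85, 66), (86, 137), (87, 179)]
```

Run:
```python
from meas import *
q=meas('w6.npy',[[245.5,77.8],[411,87]],.059)
f=q[:2].mean(0);print(q,f,np.degrees(np.arctan2(-(q[1]-q[0])[0],(q[1]-q[0])[1])),'over',(np.array([.482,.2728])-f)@[.9966,-.083])
```

```text
[[0.4419 0.2504]
 [0.4471 0.3087]] [0.4445  0.27955] -5.096941983303142 over 0.03793274999999998
```

```bash
python3 -m creep '[[[-5,0.3,-4.2,-0.3,0.8,-0.1],[-4,0.3,-3.5,-0.3,0.8,-0.1]]]'|grep -v opening; python3 -m creep '[[[0,0,-2,0,0,0],[0,0,0,0,0,0],[0,0,0.5,0,0,0],[0,0,1,0,0,0]]]'|grep -v opening
```

```text
time: 9.9
tool_pos: [0.5246, 0.2691, 0.2373]
tool_rot: [3.135, 0.015, 3.098]
contact_force: [7.5, -2.3, 12.8]
time: 10.23
tool_pos: [0.525, 0.269, 0.2417]
tool_rot: [3.133, 0.019, 3.097]
contact_force: [0.6, 0.2, 0.3]
```

```bash
python3 -m creep '[[[0,0,1,0,0,0],[0,0,1,0,0,0],[0,0,1,0,0,0],[0,0,2,0,0,0],[0,0,2,0,0,0]]]'|grep -v opening; python3 -m creep '[[[0,0,15,0,0,0],[0,0,25,0,0,0],[0,0,25,0,0,0],[0,0,25,0,0,0],[0,0,0,0,0,0]]]' -1
```

```text
time: 10.65
tool_pos: [0.5251, 0.269, 0.2482]
tool_rot: [3.133, 0.019, 3.097]
contact_force: [0.4, 1.0, 0.1]
time: 11.07
tool_pos: [0.5244, 0.2687, 0.34]
tool_rot: [3.135, 0.014, 3.097]
contact_force: [1.2, 0.7, 0.2]
opening: 0.029
```

```bash
python3 -m creep '[[[0,5,10,-0.4,0.8,-2.4],[0,0,0,0,0,0],[0,0,0,0,0,0],[0,0,0,0,0,0]]]'
python3 - <<'E'
from h import *
st=robot.observe();T=tcp(st);im=snap('wrist','w7');np.save('w7.npy',T);print(T.round(4))
cv2.imwrite('pics/w7.png',cv2.resize(im[20:320,140:460],None,fx=2,fy=2,interpolation=cv2.INTER_CUBIC))
E
```

```text
time: 11.4
tool_pos: [0.5243, 0.2736, 0.3507]
tool_rot: [-3.141, 0.002, 3.056]
contact_force: [0.0, -0.1, -0.5]
opening: 0.0556
[[-9.963e-01  8.580e-02  2.300e-03  5.243e-01]
 [ 8.570e-02  9.963e-01 -1.000e-03  2.736e-01]
 [-2.400e-03 -8.000e-04 -1.000e+00  3.507e-01]
 [ 0.000e+00  0.000e+00  0.000e+00  1.000e+00]]
```

View pics/w7.png

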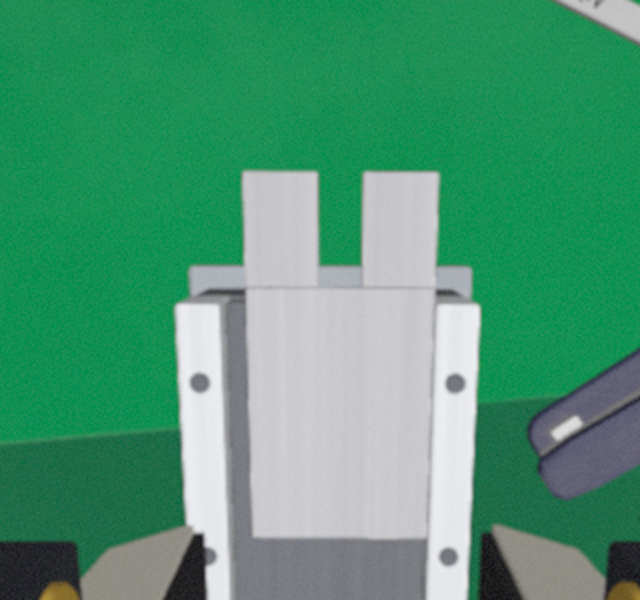

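Front corners are at crop (242,171) and (439,171), rear corners at (252,537) and (429,537), and rail fronts at (176,304) and (480,304). The shim lies square, close to the +y rail.

Run:
```python
from meas import *
o=np.array([140,20])-.25
q=meas('w7.npy',np.array([[242,171],[439.5,171],[252,537.5],[429.5,537.5]])/2+o,.0625);r=meas('w7.npy',np.array([[176,304],[480,304.5],[200,383],[456,383]])/2+o,.067)
f=q[:2].mean(0);b=q[2:].mean(0);e=r[:2].mean(0);print(q.tolist(),r.tolist(),f,b,np.linalg.norm(f-b),np.degrees(np.arctan2(*(b-f)[::-1])),e,'over',(e-f)@[.9966,-.083])
```

```text
[[0.4395, 0.2501], [0.4447, 0.3102], [0.559, 0.2394], [0.5642, 0.3002]] [[0.4773, 0.2253], [0.4856, 0.3201], [0.5029, 0.2295], [0.51, 0.3114]] [0.4421  0.28015] [0.5616 0.2698] 0.1199473738770467 -4.950084875011157 [0.48145 0.2727 ] over 0.03983456
```

Overhang is 39.8 mm, yaw -4.95°. Next I'll straddle the overhang 18 mm from its front end and grip across its width.

```bash
python3 -m creep '[[[-32,3,0,0,0,0],[-32,2,0,0,0,0],[0,0,0,0,0,0],[0,0,0,0,0,0],[0,0,0,0,0,0]]]' -1; python3 -m creep '[[[0,0,-15,0,0,0],[0,0,-15,0,0,0],[0,0,0,0,0,0],[0,0,0,0,0,0]]]'
```

```text
time: 11.87
tool_pos: [0.4579, 0.2771, 0.3448]
tool_rot: [-3.137, -0.005, 3.057]
contact_force: [0.2, -0.3, -0.6]
opening: 0.0906
time: 12.2
tool_pos: [0.4611, 0.2768, 0.3137]
tool_rot: [-3.137, -0.002, 3.057]
contact_force: [0.8, -0.9, 0.7]
opening: 0.0918
```

```bash
python3 -m creep '[[[-1,2,-15,0.25,0,0],[0,0,-15,0,0,0],[0,0,-15,0,0,0],[0,0,0,0,0,0],[0,0,0,0,0,0]]]'; python3 -m creep '[[[0,0,-12,0,0,0],[0,0,-12,0,0,0],[0,0,-8,0,0,0],[0,0,0,0,0,0],[0,0,0,0,0,0]]]'
```

```text
time: 12.62
tool_pos: [0.4641, 0.2788, 0.2704]
tool_rot: [3.138, 0.003, 3.055]
contact_force: [0.6, 0.3, 0.6]
opening: 0.0921
time: 13.03
tool_pos: [0.4671, 0.2794, 0.2429]
tool_rot: [3.134, 0.011, 3.055]
contact_force: [-0.6, -0.2, -0.1]
opening: 0.0918
```

```bash
python3 -m creep '[[[-7,-0.8,-2,-0.4,0.6,0],[0,0,0,0,0,0],[0,0,0,0,0,0]]]'; python3 -m creep '[[[-1,0,-6,0,0.1,0],[-1,0,-6,0,0.1,0],[-1,0,-6,0,0.1,0],[0,0,0,0,0,0],[0,0,0,0,0,0]]]'
```

```text
time: 13.28
tool_pos: [0.4601, 0.2787, 0.2428]
tool_rot: [-3.141, 0.003, 3.055]
contact_force: [0.8, -1.0, 1.0]
opening: 0.0914
time: 13.7
tool_pos: [0.4566, 0.2788, 0.2238]
tool_rot: [-3.142, -0.002, 3.055]
contact_force: [0.9, 0.2, -0.8]
opening: 0.0922
```

```bash
python3 -m creep '[[[3.4,0,-2.3,0,0,0],[0,0,0,0,0,0]]]'; python3 -m creep '[[[0,0,0,0,0,0],[0,0,0,0,0,0],[0,0,0,0,0,0],[0,0,0,0,0,0],[0,0,0,0,0,0]]]' 1 8; python3 -m creep '[[[0,0,0,0,0,0],[0,0,0,0,0,0],[0,0,0,0,0,0]]]'
```

```text
time: 13.87
tool_pos: [0.4602, 0.2789, 0.221]
tool_rot: [-3.141, -0.003, 3.055]
contact_force: [-0.1, -0.4, 0.5]
opening: 0.0915
time: 14.28
tool_pos: [0.4608, 0.2788, 0.2212]
tool_rot: [-3.142, -0.002, 3.055]
contact_force: [-0.8, -0.2, 0.3]
opening: 0.0631
time: 14.53
tool_pos: [0.4605, 0.2784, 0.2212]
tool_rot: [-3.14, -0.003, 3.055]
contact_force: [0.7, 0.0, 0.5]
opening: 0.0599
```

```bash
python3 -m creep '[[[0,0,0,0,0,0],[0,0,0,0,0,0],[0,0,0,0,0,0],[0,0,2,0,0,0],[0,0,3,0,0,0]]]' 1 45; python3 -m creep '[[[0,0,4,0,0,0],[0,0,6,0,0,0],[0,0,8,0,0,0],[0,0,10,0,0,0],[0,0,10,0,0,0]]]';  python3 -m creep '[[[0,0,12,0,0,0],[0,0,12,0,0,0],[0,0,12,0,0,0],[0,0,8,0,0,0],[0,0,0,0,0,0]]]'
```

```text
time: 14.95
tool_pos: [0.4603, 0.2784, 0.2258]
tool_rot: [-3.14, -0.004, 3.055]
contact_force: [0.6, -0.3, -1.0]
opening: 0.0583
time: 15.37
tool_pos: [0.4597, 0.2784, 0.266]
tool_rot: [-3.139, -0.007, 3.055]
contact_force: [0.2, 0.2, -1.6]
opening: 0.0581
time: 15.78
tool_pos: [0.4598, 0.2786, 0.319]
tool_rot: [3.14, -0.0, 3.055]
contact_force: [0.5, 0.7, -1.1]
opening: 0.0583
```

```bash
python3 -m creep '[[[5,-20,0,0,0,1],[5,-34,0,0,0,1],[5,-34,0,0,0,1],[5,-34,0,0,0,1],[5,-34,0,0,0,1]]]'; python3 -m creep '[[[5,-34,0,0,0,1],[5,-34,0,0,0,1],[5,-25,0,0,0,0],[0,-15,0,0,0,0],[0,0,0,0,0,0]]]'
```

```text
time: 16.2
tool_pos: [0.4834, 0.1232, 0.3203]
tool_rot: [3.137, 0.003, -3.126]
contact_force: [-0.1, -0.3, -1.5]
opening: 0.0584
time: 16.62
tool_pos: [0.4982, 0.0043, 0.3198]
tool_rot: [3.139, 0.003, -3.094]
contact_force: [-0.5, -0.5, -2.2]
opening: 0.0583
```

```bash
python3 -m creep '[[[0,0,0,0,0,-0.5],[0,0,0,0,0,0],[0,0,0,0,0,0]]]'
python3 - <<'E'
from h import *
st=robot.observe();T=tcp(st);im=snap('wrist','w8');np.save('w8.npy',T);print(T.round(4))
cv2.imwrite('pics/w8.png',im)
E
```

```text
time: 16.87
tool_pos: [0.4978, 0.0046, 0.3193]
tool_rot: [3.138, 0.001, -3.106]
contact_force: [-0.2, 0.3, -1.6]
opening: 0.0584
[[-0.9994 -0.0359  0.0011  0.4978]
 [-0.0359  0.9993  0.0039  0.0046]
 [-0.0013  0.0039 -1.      0.3193]
 [ 0.      0.      0.      1.    ]]
```

View pics/w8.png

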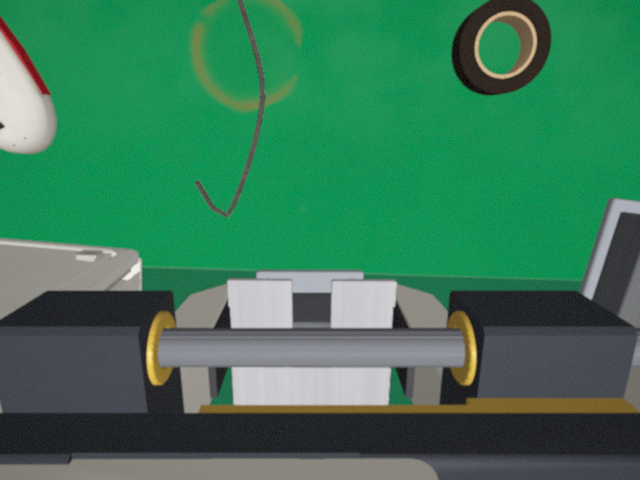

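The shim sits between the fingers, front corners at (228,280) and (395,280). The seat's foot front edge runs from (256,272) to (363,272), mostly hidden behind the shim.

Run:
```python
from meas import *
a=cv2.imread('pics/w8_raw.png')
for x in (270,300,320,350): print(x,[(y,a[y,x].tolist()) for y in range(264,300,2)][:18:3], [y for y in range(262,340) if abs(int(a[y,x,1])-int(a[y-1,x,1]))>14])
for y in (274,276): print(y,[x for x in range(230,390) if abs(int(a[y,x,1])-int(a[y,x-1,1]))>14])
q=meas('w8.npy',[[256,272],[363,272]],.008);print('foot',q,q.mean(0),np.linalg.norm(q[1]-q[0]))
s=meas('w8.npy',[[228,280],[395.5,280]],.1603+.0015);print('shim',s,np.linalg.norm(s[1]-s[0]))
m=viewer.camera_model('wrist');T=np.load('w8.npy')
# shim corner predicted in tool frame for level hold 18mm from front
for z in(.157,.159,.161): print(w2px(m,np.array(m['mount']),[[.018,-.03,z-.0015],[.018,.03,z-.0015]]))
t=cv2.imread('pics/top0_raw.png')
```

```text
270 [(264, [87, 147, 24]), (270, [109, 114, 99]), (276, [191, 182, 178]), (282, [204, 203, 204]), (288, [206, 203, 203]), (294, [207, 202, 205])] [269, 271, 272, 273, 278, 279, 280, 281, 327, 328, 329, 331, 332, 336]
300 [(264, [82, 144, 9]), (270, [111, 119, 96]), (276, [190, 183, 177]), (282, [191, 181, 176]), (288, [190, 183, 178]), (294, [64, 60, 64])] [272, 273, 292, 293, 294, 322, 327, 328, 329, 331, 336]
320 [(264, [82, 148, 24]), (270, [105, 118, 89]), (276, [188, 182, 177]), (282, [190, 181, 177]), (288, [189, 181, 175]), (294, [64, 64, 63])] [269, 272, 273, 292, 293, 294, 322, 323, 327, 328, 331]
350 [(264, [89, 149, 20]), (270, [107, 120, 94]), (276, [190, 182, 179]), (282, [199, 196, 199]), (288, [205, 201, 203]), (294, [205, 199, 202])] [270, 272, 273, 278, 279, 281, 282, 327, 328, 329, 331, 332, 336]
274 [256, 257, 363, 364]
276 [256, 257, 363, 364]
foot [[ 0.5325 -0.0335]
 [ 0.5298  0.0456]] [0.53115 0.00605] 0.07914606749548583
shim [[ 0.4802 -0.0245]
 [ 0.4782  0.0341]] 0.05863411975974398
[[224.43457538 284.1952782 ]
 [397.79038867 284.1301481 ]]
[[225.57051163 282.11681157]
 [396.64044489 282.05337822]]
[[226.67687479 280.09245597]
 [395.52042696 280.03065369]]
```

Run:
```python
from meas import *
a=cv2.imread('pics/w8_raw.png')
g=a[:,:,2].astype(int)
m=viewer.camera_model('wrist');M=np.array(m['mount'])
print('seat face bottom/top', meas('w8.npy',[[300,292.5],[320,292.5]],.008).tolist(), meas('w8.npy',[[300,322],[320,322]],.06).tolist())
K=np.array([[m['fx'],0,m['cx']],[0,m['fy'],m['cy']],[0,0,1]])
for y in (286,300,318,375,385,395,401):
    d=np.diff(g[y]);l=[x+1 for x in range(212,250) if abs(d[x])>22];r=[x+1 for x in range(375,412) if abs(d[x])>22];print(y,l,r)
```

```text
seat face bottom/top [[0.5477, -0.0005], [0.5472, 0.0145]] [[0.5461, 0.0005], [0.5457, 0.0131]]
286 [228] [397]
300 [228, 229] [395, 396]
318 [217, 218, 219, 229, 230, 231] [392, 393, 394, 404, 405]
375 [231, 232, 233] [390, 391, 392, 406]
385 [231, 232, 233] [389, 390, 391, 406]
395 [232, 233, 234] [388, 389, 390, 402, 403]
401 [232, 233, 234] [388, 389, 390, 411, 412]
```

Foot and seat front-face measurements agree: stop at about (0.626, 0.0094), seat yaw 2.0°. The shim is level and centred in the jaws. Final TCP target is about (0.525, 0.006), with a touchdown 8 mm short of that.

```bash
python3 -m creep '[[[14,1,-10,-0.2,0,0],[0,0,-20,0,0,0],[0,0,-20,0,0,0],[0,0,-15,0,0,0],[0,0,0,0,0,0]]]'; python3 -m creep '[[[0,0,0,0,0,0],[0,0,0,0,0,0]]]'
```

```text
time: 17.33
tool_pos: [0.5123, 0.0116, 0.2537]
tool_rot: [3.141, 0.006, -3.097]
contact_force: [0.3, -0.4, -3.3]
opening: 0.0584
time: 17.5
tool_pos: [0.5123, 0.0132, 0.2539]
tool_rot: [3.141, 0.005, -3.094]
contact_force: [-0.3, 1.1, -2.2]
opening: 0.0582
```

```bash
python3 -m creep '[[[4,-7.5,-3,0,0.3,-0.7],[0,0,0,0,0,0],[0,0,0,0,0,0],[0,0,0,0,0,0]]]'; python3 -m creep '[[[0,0,-5,0,0,0],[0,0,-5,0,0,0],[0,0,-4,0,0,0],[0,0,0,0,0,0],[0,0,0,0,0,0]]]'
```

```text
time: 17.83
tool_pos: [0.5177, 0.0054, 0.2537]
tool_rot: [-3.141, 0.004, -3.107]
contact_force: [0.3, -0.7, -1.1]
opening: 0.0586
time: 18.25
tool_pos: [0.5177, 0.0051, 0.239]
tool_rot: [-3.141, 0.006, -3.108]
contact_force: [-0.7, 0.3, -1.0]
opening: 0.0584
```

```bash
python3 -m creep '[[[0,0.7,-4,0,0.4,0],[0,0,-4,0,0,0],[0,0,-3,0,0,0],[0,0,0,0,0,0],[0,0,0,0,0,0]]]'; python3 -m creep '[[[0,0,-1,0,0,0],[0,0,-1,0,0,0],[0,0,-1,0,0,0],[0,0,0,0,0,0]]]'
```

```text
time: 18.67
tool_pos: [0.5176, 0.006, 0.2264]
tool_rot: [3.141, -0.003, -3.107]
contact_force: [-0.3, 0.1, -0.3]
opening: 0.0584
time: 19.0
tool_pos: [0.5177, 0.006, 0.2233]
tool_rot: [3.142, -0.003, -3.107]
contact_force: [-0.5, 0.9, -1.2]
opening: 0.0583
```

```bash
for i in 1 2 3 4; do python3 -m creep '[[[0,0,-0.4,0,0,0],[0,0,-0.4,0,0,0]]]'|grep -v -e opening -e rot; done
```

```text
time: 19.17
tool_pos: [0.5177, 0.006, 0.2226]
contact_force: [-0.8, -0.6, -1.3]
time: 19.33
tool_pos: [0.5178, 0.006, 0.2219]
contact_force: [0.1, 0.3, -0.6]
time: 19.5
tool_pos: [0.5178, 0.006, 0.2211]
contact_force: [-0.4, 0.8, -0.9]
time: 19.67
tool_pos: [0.5178, 0.006, 0.2206]
contact_force: [-2.2, -0.1, 2.2]
```

Touchdown at TCP z about 0.2207. Now I'll ease forward to the lip.

```bash
for i in 1 2 3 4; do python3 -m creep '[[[1.2,0.04,0,0,0,0],[1.2,0.04,0,0,0,0]]]'|grep -v -e opening; done
```

```text
time: 19.83
tool_pos: [0.5199, 0.0061, 0.2209]
tool_rot: [-3.141, -0.002, -3.107]
contact_force: [-1.7, 0.3, 1.5]
time: 20.0
tool_pos: [0.5225, 0.0061, 0.221]
tool_rot: [-3.141, -0.002, -3.107]
contact_force: [-1.2, -0.3, 1.1]
time: 20.17
tool_pos: [0.525, 0.0062, 0.221]
tool_rot: [-3.141, -0.003, -3.107]
contact_force: [-6.7, -1.1, 5.6]
time: 20.33
tool_pos: [0.526, 0.0062, 0.2209]
tool_rot: [-3.141, -0.009, -3.107]
contact_force: [-6.6, -0.8, 8.1]
```

```bash
python3 -m creep '[[[0.3,0,0,0,-0.4,0],[0.3,0,0,0,0,0],[0.2,0,0,0,0,0]]]'; python3 -m creep '[[[0,0,0,0,0,0],[0,0,0,0,0,0]]]' - 6;  python3 -m creep '[[[0,0,0,0,0,0],[0,0,0,0,0,0],[0,0,0,0,0,0]]]' -0.1; python3 -m creep '[[[0,0,0,0,0,0],[0,0,0,0,0,0],[0,0,0,0,0,0],[0,0,0,0,0,0]]]' -1
```

```text
time: 20.58
tool_pos: [0.5256, 0.0062, 0.221]
tool_rot: [-3.141, -0.007, -3.106]
contact_force: [-2.1, -0.3, 2.1]
opening: 0.0587
time: 20.75
tool_pos: [0.5258, 0.0062, 0.2209]
tool_rot: [-3.142, -0.008, -3.106]
contact_force: [-2.7, -0.6, 2.3]
opening: 0.0598
time: 21.0
tool_pos: [0.5258, 0.0062, 0.2208]
tool_rot: [-3.142, -0.008, -3.106]
contact_force: [-2.9, -0.3, 2.7]
opening: 0.0602
time: 21.33
tool_pos: [0.527, 0.0062, 0.2208]
tool_rot: [-3.141, -0.004, -3.107]
contact_force: [0.6, 0.4, -0.5]
opening: 0.0818
```

```bash
python3 -m creep '[[[0,0,0,0,0,0],[0,0,5,0,0,0],[0,0,10,0,0,0],[0,0,15,0,0,0],[0,0,20,0,0,0]]]'; python3 -m creep '[[[0,0,30,0,0,0],[0,0,30,0,0,0],[25,0,30,0,0,0],[25,0,20,0,0,0],[0,0,0,0,0,0]]]'; python3 -m creep '[[[0,0,0,0,0,0],[0,0,0,0,0,0]]]'
python3 - <<'E'
from h import *
st=robot.observe();T=tcp(st);im=snap('wrist','w9');np.save('w9.npy',T);print(T.round(4))
cv2.imwrite('pics/w9.png',cv2.resize(im[80:330,170:470],None,fx=2.5,fy=2.4,interpolation=cv2.INTER_CUBIC))
E
```

```text
time: 21.75
tool_pos: [0.526, 0.0063, 0.2701]
tool_rot: [3.141, -0.011, -3.107]
contact_force: [1.2, 0.2, 0.7]
opening: 0.0914
time: 22.17
tool_pos: [0.5748, 0.0067, 0.3938]
tool_rot: [3.141, -0.005, -3.107]
contact_force: [-1.0, -1.3, 0.6]
opening: 0.0916
time: 22.33
tool_pos: [0.5747, 0.0068, 0.3959]
tool_rot: [-3.141, -0.002, -3.107]
contact_force: [-0.0, 0.1, -0.3]
opening: 0.092
[[-9.994e-01 -3.510e-02 -2.100e-03  5.747e-01]
 [-3.510e-02  9.994e-01 -4.000e-04  6.800e-03]
 [ 2.100e-03 -4.000e-04 -1.000e+00  3.959e-01]
 [ 0.000e+00  0.000e+00  0.000e+00  1.000e+00]]
```

View pics/w9.png

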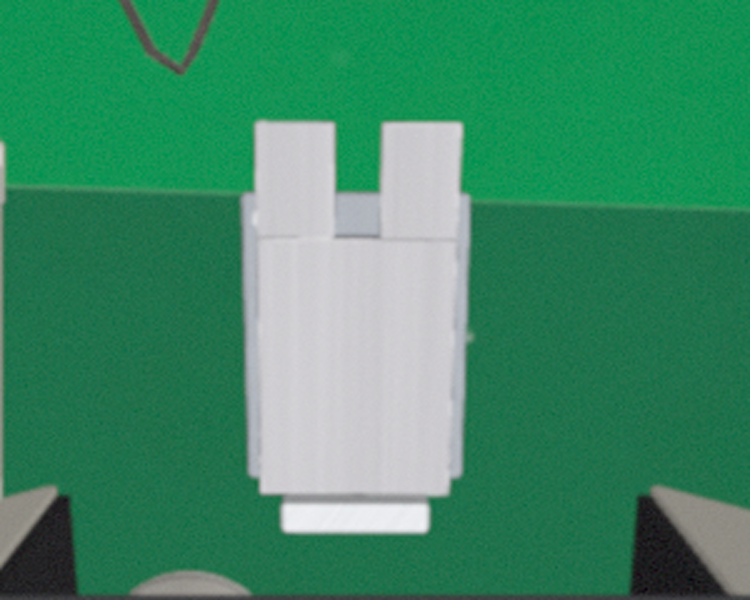

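The shim lies against the lip: rear corners (259,494) and (450,494), lip (282–430, 497), front corners (255,121) and (463,121). The foot shows evenly on both sides.

Run:
```python
from meas import *
S=np.array([2.5,2.4]);o=np.array([170,80])-.3
c=lambda p,z:meas('w9.npy',np.array(p)/S+o,z)
q=c([[255,121],[463,121.5],[259,494],[450,494]],.063);f=q[:2].mean(0);b=q[2:].mean(0)
F=c([[242,194],[470,196],[249,475],[462,475]],.008);L=c([[282,500],[430,500],[281,532],[430,532]],.07)
print('shim',f,b,np.linalg.norm(f-b),np.degrees(np.arctan2(*(b-f)[::-1])))
ff,fb=F[:2].mean(0),F[2:].mean(0);d=(fb-ff)/np.linalg.norm(fb-ff);n=np.array([-d[1],d[0]])
print('foot',ff,fb,np.degrees(np.arctan2(d[1],d[0])),'lip',L.tolist(),L[:2].mean(0))
print('offsets rel foot line',(f-ff)@n,(b-ff)@n,(L[:2].mean(0)-ff)@n,'foot front to shim rear',(b-ff)@d)
```

```text
shim [0.5059 0.0061] [0.62605 0.00905] 0.12018620969146167 1.4064802144112651
foot [0.532   0.00635] [0.63955 0.01   ] 1.9437411537920082 lip [[0.6262, -0.0137], [0.6246, 0.0327], [0.6375, -0.0139], [0.6358, 0.0333]] [0.6254 0.0095]
offsets rel foot line 0.0006354082425321398 -0.0004915580053284135 -1.977011496452698e-05 foot front to shim rear 0.09408746394035387
```

Centred within 0.6 mm, 0.5° off square, rear end at the lip. Handing in.

Run:
```python
from h import *
print(robot.hand_in())
```

```text
the job is handed in; nothing more can be done
None
```

The job is done and handed in: the shim is on the seat against the stop lip, released, with the arm clear above it. I took about 22 s of the 72 s allowed.

**Slide:** I dragged the shim out with closed fingertips. The press was mostly 10–15 N, with short dips to about 5–8 N early on and a highest reading of 16.2 N. The overhang measured 39.8 mm and the shim lay square in the channel. About two-thirds of the way out it had turned about 3°, with some finger slip, and I corrected that before the end.

**Placing:** I gripped the overhang across its width and lifted it clear of the stand. It touched down on the seat at about 2 N. Easing it to the lip gave about 7 N forward and 8 N upward on the tool, which I relaxed before letting go.

**Last checks from the wrist camera:**
- **Centring:** within about 0.6 mm of the seat's centre line.
- **Squareness:** within about 0.5° of the seat.
- **Flatness:** the measured length of 120.2 mm fits a shim lying flat. I had no direct measure of tilt.
- **Rear end at the lip:** agrees with the lip to within about 1 mm. Measured from the seat's foot it came out 0.9 mm short, which is within measurement error, and the force readings showed contact.

The top and wrist cameras disagreed by about 5 mm in absolute position, so I worked from the wrist camera and contact. I didn't take a final picture of the loose items around the work, but the arm stayed clear of them.

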